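# Chill two drinks and switch the key bank

### The job

Get the two drinks chilling: stand the tall bottle upright in the back pocket of the chiller first, then the short can in the front pocket, setting both down without dropping them or knocking them over. Then switch the chiller from standby to strong chill by pressing the long narrow key firmly home until it stays down and the square one springs up, but do not force any key (25 N breaks it); all other keys must end up, and leave the bowl, the sauce bottle and the cup where they are.

Things in the scene. Friction and masses are not known exactly. Their poses are not given: they have to be found in the camera images.
- chiller: White drink chiller, 300 (x) x 200 (y) mm, fixed to the table; origin at the centre of its underside, z up, x from its front (key side) to its back. The front 100 mm is a low key panel, top at z = 60 mm; behind it a steel deck, top at z = 85 mm, has two square pockets 86 x 86 mm, 25 mm deep, one behind the other.
- pocket_back (a point): Centre of the floor of the back pocket (60 mm above the table), axes as the chiller's. The pocket's rim is 25 mm above this point.
- pocket_front (a point): Centre of the floor of the front pocket, nearer the keys, 96 mm in front of the back pocket's; axes as the chiller's. Rim 25 mm above this point.
- bottle_mid (a point): Centre (half-way up) of the tall clear drink bottle, 195 mm high, about 0.25 to 0.5 kg. Body 60 mm across up to 125 mm above its foot, tapering to a 28 mm neck at 155 mm; white cap 33 mm across from 165 to 195 mm, so the cap's middle is 82 mm above this point. z along its axis.
- can_mid (a point): Centre (half-way up) of the short plain metal can, 90 mm high, 56 mm across, about 0.15 to 0.3 kg. z along its axis.
- bowl: White bowl, 120 mm across, 55 mm high, a bystander; origin under its centre.
- sauce: Amber sauce bottle, 54 mm across, 150 mm high, a bystander; origin under its centre.
- cup: Steel cup, 72 mm across, 85 mm high, a bystander; origin under its centre.
- top_square (a point): Centre of the top face of the square key, 28 x 28 mm, the standby key, down at the start. It moves with the key; with the key up it is 24 mm above the key panel. z up.
- key_square (a joint): Travel of the square key in m, downwards, 0 when up; works as told for key_long.
- seat_square: Fixed seat of the square key in the panel, carrying the key; origin on the panel under the middle of the key, 24 mm below the top of the key when up.
- top_round (a point): Centre of the top face of the round key, 30 mm across. It moves with the key; with the key up it is 24 mm above the key panel. z up.
- key_round (a joint): Travel of the round key in m, downwards, 0 when up; works as told for key_long.
- seat_round: Fixed seat of the round key in the panel, carrying the key; origin on the panel under the middle of the key, 24 mm below the top of the key when up.
- top_long (a point): Centre of the top face of the long narrow key, 50 x 18 mm (long side along the chiller's x), the strong-chill key. It moves with the key; with the key up it is 24 mm above the key panel. z up.
- key_long (a joint): Travel of the long key in m, downwards, 0 when up. It moves at 2 to 3 N, takes up to 8 N on the way and catches at a depth of 8 to 17 mm that differs between machines and cannot be seen; a hard stop comes about 2 mm further (square key: at 22 mm). Let go once caught, it stays down; let go earlier, it springs up. Going down it trips the catch, so a key that was down springs up.
- seat_long: Fixed seat of the long key in the panel, carrying the key; origin on the panel under the middle of the key, 24 mm below the top of the key when up. The four seats stand in a row along the chiller's y, 39 mm apart, in any order.
- top_cross (a point): Centre of the top face of the cross-shaped key, 30 mm across, arms 11 mm wide. It moves with the key; with the key up it is 24 mm above the key panel. z up.
- key_cross (a joint): Travel of the cross key in m, downwards, 0 when up; works as told for key_long.
- seat_cross: Fixed seat of the cross key in the panel, carrying the key; origin on the panel under the middle of the key, 24 mm below the top of the key when up.

How it is judged (in metres and radians):
On the way, in this order (a step that is already met when the one before it is completed fails the run):
1. the bottle stands in the back pocket, the can not yet in the front one (horizontal distance between bottle_mid and pocket_back below 0.022 m and z of bottle_mid in the frame of pocket_back between 0.0915 and 0.1035 m and angle between bottle_mid's own z axis and vertical below 0.12 rad and not (horizontal distance between can_mid and pocket_front below 0.022 m and z of can_mid in the frame of pocket_front between 0.039 and 0.051 m and angle between can_mid's own z axis and vertical below 0.12 rad)), for 0.2 s.
2. the can stands in the front pocket, the bottle still in the back one (horizontal distance between bottle_mid and pocket_back below 0.022 m and z of bottle_mid in the frame of pocket_back between 0.0915 and 0.1035 m and angle between each of bottle_mid, can_mid's own z axis and vertical below 0.12 rad and horizontal distance between can_mid and pocket_front below 0.022 m and z of can_mid in the frame of pocket_front between 0.039 and 0.051 m), for 0.2 s.
3. the long key is down and the others are up (value of joint key_long above 0.006 m and value of joint each of key_square, key_round, key_cross below 0.003 m), for 0.2 s.
At the end, for the whole second after the job is handed in: The bottle stands upright (within 0.12 rad) on the floor of the back pocket and the can on the floor of the front pocket (each within 22 mm of its centre), the long key stays down (more than 6 mm) and the square, round and cross keys are up (less than 3 mm) (all of step 2 and all of step 3); the robot touches nothing.
It fails at once if a key is pressed with more than 25 N (contact force between any of the arm, the fingers and seat_square above 25 N or contact force between any of the arm, the fingers and seat_round above 25 N or contact force between any of the arm, the fingers and seat_long above 25 N or contact force between any of the arm, the fingers and seat_cross above 25 N).
It fails at once if the bottle or the can is knocked over (angle between any of bottle_mid, can_mid's own z axis and vertical above 0.7 rad).
It fails at once if the bottle or the can is dropped (falls free for more than about 25 mm) ((linear speed of bottle above 0.7 m/s and contact force between the fingers and bottle below 0.05 N) or (linear speed of can above 0.7 m/s and contact force between the fingers and can below 0.05 N)).
It fails at once if the bowl, the sauce bottle or the cup is moved more than 30 mm (distance of any of bowl, sauce, cup from where it was at the start of the episode above 0.03 m).
It also fails if it takes over 61 s, if anything falls off the work surface, if the arm or the gripper's body presses on something with over 40 N, if the wrist force passes 120 N, or if a joint passes its speed limit or range.

### The arm

A 6-joint arm with a two-finger parallel gripper is mounted at the origin on the work surface. World frame = base frame: x ahead of the robot, y to its left, z up, the work surface at z = 0. Lengths are in mm, angles in rad, forces in N, time in s.
With the tool pointing down it reaches from about 300 to 825 mm from the base axis. Payload 5.4 kg.
Tool frame: the origin (TCP) lies at the very end of the fingers, on their centre line; the grasp point (between the pads) lies 19 mm behind it; z points along the fingers, y is the direction in which the jaws open and shut (so a half turn about z gives the same grasp; the last joint's range is limited). The gripper opens to 92 mm and grips with 3 to 60 N. Pads are 20 mm wide; open, the fingers measure 128 mm over their backs; the gripper's body (75 mm by 189 mm) begins 69 mm behind the grasp point.
Start: joints at [-0.21, 0.158, 1.597, -0, 1.386, -0.21], TCP at [574.984, -0.018, 214.601] pointing down, gripper open.
Joint ranges: [-2.91, 2.91], [-0.94, 2.29], [0.18, 2.7], [-1.29, 4.43], [0.17, 2.64], [-3, 3]. Speed limits (rad/s): [2.57, 2.57, 3.14, 3.14, 3.14, 3.14].

### API

Orientations are given as a unit quaternion [w, x, y, z].
In Python, from rig import arm gives the robot as it stands. The module is installed in compiled form; this text tells all that it offers. Calls block until the motion is done:
- arm.movep(position, orientation): joint-space move of the TCP to a pose.
- arm.move_linear(position, rot=None, feed=150, max_force=None): straight line of the TCP; rot=None keeps the orientation; feed is the mean speed in mm/s. With max_force (N) it stops when the force on the tool has changed by that much, and returns True; else False.
- arm.move_j(angles): joint-space move.
- arm.set_gripper(opening, f_grip=None): finger opening in mm; f_grip is the grip in N (None keeps the last); returns when the fingers have stopped.
- arm.pause(seconds).
- arm.solve_ik(position, orientation): joint angles nearest the present ones, or None.
- arm.get_state(): the state.
- arm.grab_frame(name): name is "scene" or "side" or "wrist"; returns a dict with "frame" (420x560x3 uint8, red, green, blue), "fx", "fy", "cx", "cy" (pixels), "T" (4x4, takes a point from camera to world coordinates). Camera axes: x right, y down, z forward; pixel columns grow to the right and rows downward; lengths in mm; the calibration is good to about 2 mm. A picture is of the moment at which its call begins. There is no depth.
A pose or a line that the arm cannot do raises arm.IKError and nothing moves.
- arm.hand_in(): hands the job in, once; it reports no verdict.
The state is a dict: "clock": time; "q": joint angles; "qvel": joint speeds; "effort": joint torques, N m; "tcp_pos": TCP position; "tcp_rot": TCP orientation; "force": force on the tool from outside, world axes, zero at the start; "torque": the same for the moment, N m; "width": finger opening in mm.
Only numpy, scipy, OpenCV 4.12 (cv2) and the standard library are available. Lean on these libraries where they do the work, as an engineer would, in place of code of your own. Each camera call takes 0.05 s, during which the arm holds its last target.

## Working session

There is one attempt and no reset: what is moved stays moved. The work goes in short steps, each a Python script; the robot and the scene stay as the last script left them, time stands still between calls to the robot, and variables do not carry over. Pictures are saved under pics/ and viewed, and the job is handed in when it is done.

```bash
mkdir -p pics
python3 - <<'E'
from rig import arm
import cv2,numpy as np
for n in ["scene","side","wrist"]:
    f=arm.grab_frame(n); cv2.imwrite(f"pics/{n}0.png",f["frame"][:,:,::-1]); np.savez(f"pics/{n}0.npz",**f)
    print(n,f["fx"],f["fy"],f["cx"],f["cy"]);print(np.round(f["T"],3).tolist())
s=arm.get_state();print(s["clock"],s["tcp_rot"],s["force"],s["width"])
E
```

```text
scene 450.20857033783113 450.20857033783113 282.87487240621397 206.28518519914368
[[0.197, 0.644, -0.739, 1420.133], [0.98, -0.119, 0.157, -167.291], [0.013, -0.756, -0.655, 802.899], [0.0, 0.0, 0.0, 1.0]]
side 399.2504901795114 399.2504901795114 280.7688644555254 211.8003223052144
[[-0.916, -0.291, 0.275, 372.879], [-0.4, 0.69, -0.603, 517.695], [-0.015, -0.663, -0.749, 738.909], [0.0, 0.0, 0.0, 1.0]]
wrist 289.3739790722211 289.3739790722211 277.8376081655796 213.8763377310391
[[1.0, 0.0, -0.002, 575.06], [-0.0, -0.972, -0.233, 65.271], [-0.002, 0.233, -0.972, 383.478], [0.0, 0.0, 0.0, 1.0]]
0.15 [-5.77818595e-04  7.07101363e-01  7.07111853e-01 -3.94214878e-04] [-0.00995623  0.1784954  -0.70978703] 91.92939482182008
```

View pics/scene0.png

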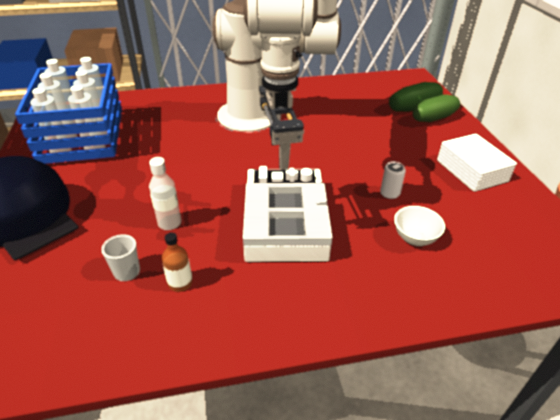

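View pics/side0.png

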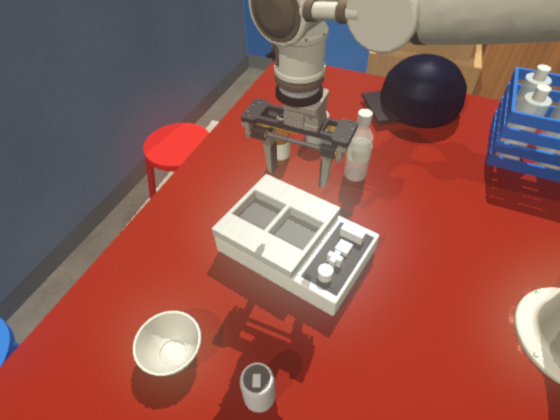

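View pics/wrist0.png

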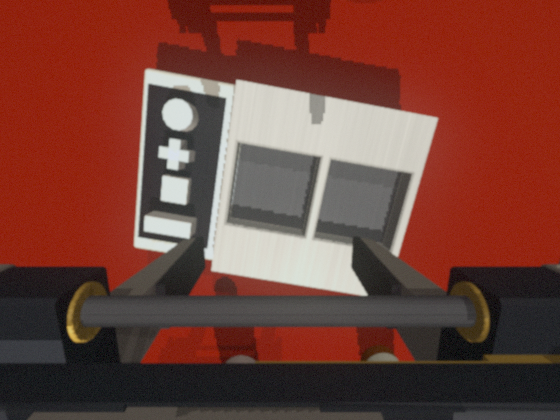

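The wrist view shows the chiller, with keys from +y to -y: round (180,114), cross (176,153), square (175,190), long (170,224). In the scene view the bottle is at (165,195), the can at (393,180), and the bystanders are the cup at (122,258), the sauce at (176,263) and the bowl at (419,226). Next I'll enlarge the crops so I can measure edges.

Run:
```python
import cv2,numpy as np
a=cv2.imread("pics/scene0.png");b=cv2.imread("pics/side0.png");w=cv2.imread("pics/wrist0.png")
def c(i,x,y,wd,h,s): return cv2.resize(i[y:y+h,x:x+wd],(wd*s,h*s),interpolation=cv2.INTER_CUBIC)
z=np.zeros((600,800,3),np.uint8)
def put(im,x,y): z[y:y+im.shape[0],x:x+im.shape[1]]=im
put(c(a,140,150,50,90,6),0,0); put(c(b,335,100,50,90,6),310,0)
cv2.imwrite("pics/crop1.png",z[:545,:620]); z[:]=0
put(c(a,370,150,50,60,6),0,0); put(c(b,230,355,60,60,6),310,0)
cv2.imwrite("pics/crop2.png",z[:370,:680])
cv2.imwrite("pics/crop3.png",c(w,125,60,330,240,2))
```

```text
(no output)
```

View pics/crop1.png

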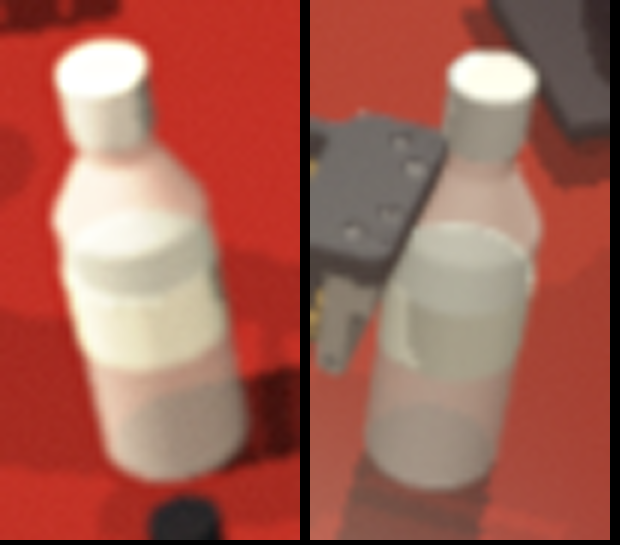

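View pics/crop2.png

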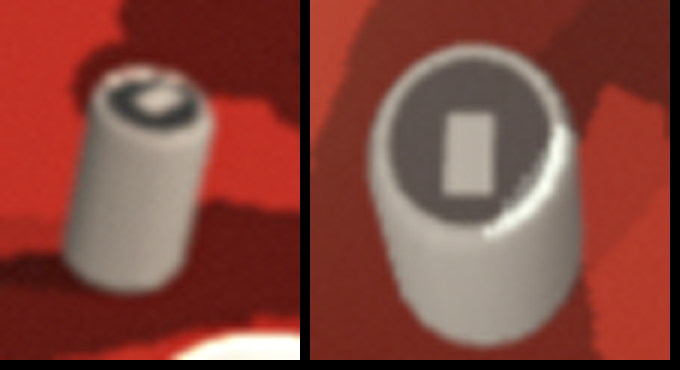

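View pics/crop3.png

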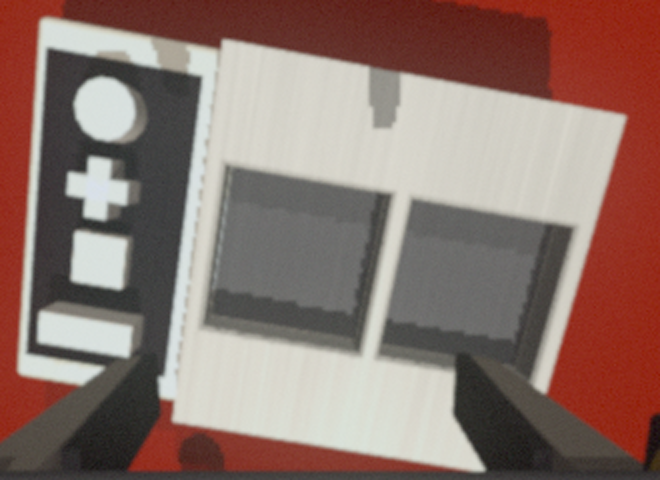

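```bash
cat > h.py <<'E'
import numpy as np,cv2
def load(n): return np.load(f"pics/{n}.npz")
def ray(f,u,v):
    T=f["T"];d=np.array([(u-f["cx"])/f["fx"],(v-f["cy"])/f["fy"],1.]);return T[:3,3],T[:3,:3]@d
def plane(f,u,v,z):
    o,d=ray(f,u,v);return o+d*(z-o[2])/d[2]
def tri(f,p,g,q):
    o1,d1=ray(f,*p);o2,d2=ray(g,*q);A=np.stack([d1,-d2],1);s=np.linalg.lstsq(A,o2-o1,rcond=None)[0]
    a=o1+d1*s[0];b=o2+d2*s[1];return (a+b)/2,np.linalg.norm(a-b)
E
python3 - <<'E'
from h import *
np.set_printoptions(precision=1,suppress=True)
s,d,w=load("scene0"),load("side0"),load("wrist0")
for n,p,q,z in [("bottle",(157,161.3),(365.2,112.8),195),("can",(395.6,166.8),(256.7,378.3),90)]:
    print(n,*tri(s,p,d,q),plane(s,*p,z),plane(d,*q,z))
# foot ellipses of bottle: body bottom
print("foot",plane(s,140+175/6,150+442/6,0),plane(d,335+120/6,100+450/6,0))
W=lambda x,y,z:plane(w,(x+.5)/2-.5+125,(y+.5)/2-.5+60,z)
D=[W(*p,85) for p in [(222,38),(627,115),(173,423)]]
F=[W(*p,85) for p in [(225,163),(393,192),(363,355),(203,327)]]
B=[W(*p,85) for p in [(412,199),(575,226),(376,357)]]
for L in(D,F,B):
    print(np.array(L)[:,:2].tolist()) 
    for i in range(1,len(L)): print(np.linalg.norm(L[i]-L[i-1]),end=' ')
    e=L[1]-L[0];print("yaw",np.degrees(np.arctan2(e[1],e[0])))
print("front c",np.mean(F,0))
print("back c",(B[1]+B[2])/2)
for n,p,z in [("round",(105,108),84),("cross",(100,188),84),("long",(86,333),84),("sq",(100,259),70)]: print(n,W(*p,z))
E
```

```text
bottle [ 516.4 -279.1  191.4] 4.009009157813715 [ 524.7 -277.1  195. ] [ 515. -277.  195.]
can [507.1 335.   88.3] 4.726944055856199 [510.9 335.5  90. ] [505.5 333.4  90. ]
foot [ 527.4 -278.6    0. ] [ 513.8 -275.1    0. ]
[[534.428626369206, 126.3184305701927], [731.986775115261, 91.29488410366635], [500.38617866714577, -71.99298042236042]]
200.63865764867285 283.3756569936677 yaw -10.053071944922905
[[533.9633031674082, 68.4757757306826], [618.4993376678354, 54.23625640805133], [605.29509615512, -32.2314116274235], [519.4097113507689, -16.570381795801183]]
85.72692132345018 87.47004978516472 87.30158749059729 yaw -9.561329869174589
[[628.2558722774675, 50.75236382847683], [712.3449969615127, 37.137341736964515], [612.3546452673212, -33.363308901004714]]
85.184210489276 122.3454624099525 yaw -9.197049211318568
front c [569.3  18.5  85. ]
back c [662.3   1.9  85. ]
round [475.7  94.7  84. ]
cross [470.   56.2  84. ]
long [456.1 -20.2  84. ]
sq [461.9  17.8  70. ]
```

```bash
cat >> h.py <<'E'
from scipy.spatial.transform import Rotation as Rn
PSI=np.radians(-9.6)
def quat(a=0.0):  # tool x=-chiller x rotated by a, tool z down
    M=np.diag([-1.,1.,-1.]);q=Rn.from_matrix((Rn.from_euler('z',PSI+a)).as_matrix()@M).as_quat();return q[[3,0,1,2]]
E
python3 - <<'E'
from h import *
from rig import arm
np.set_printoptions(precision=2,suppress=True)
s,d=load("scene0"),load("side0")
print("sauce",plane(s,171,239,150),"cup top",plane(s,121,243,85),"bowl top",plane(s,419,219,55),plane(d,168,335,55))
for p in [(517,-279,270),(517,-279,161),(662,2,280),(662,2,221),(508,335,260),(508,335,38),(569,18,160),(569,18,98),(456,-20,110),(456,-20,62)]:
    print(p,arm.solve_ik(np.array(p,float),quat()))
E
```

```text
sauce [ 741.18 -254.64  150.  ] cup top [ 665.96 -371.71   85.  ] bowl top [684.1  333.28  55.  ] [693.18 318.16  55.  ]
(517, -279, 270) [-0.7   0.16  1.49 -0.    1.5  -2.1 ]
(517, -279, 161) [-0.7   0.23  1.62 -0.    1.29 -2.1 ]
(662, 2, 280) [-0.18  0.35  1.24 -0.    1.55 -1.58]
(662, 2, 221) [-0.18  0.38  1.32 -0.    1.44 -1.58]
(508, 335, 260) [ 0.38  0.22  1.44 -0.    1.48 -1.02]
(508, 335, 38) [ 0.38  0.43  1.63 -0.    1.08 -1.02]
(569, 18, 160) [-0.18  0.19  1.67 -0.    1.28 -1.58]
(569, 18, 98) [-0.18  0.26  1.72 -0.    1.16 -1.58]
(456, -20, 110) [-0.31 -0.04  2.02 -0.    1.16 -1.71]
(456, -20, 62) [-0.31  0.04  2.06 -0.    1.05 -1.71]
```

All reachable and clear of the bystanders. I'll hover over the bottle and look with the wrist camera.

Run:
```python
from h import *
from rig import arm
arm.movep(np.array([517.,-279,270]),quat())
n="wrist";f=arm.grab_frame(n); cv2.imwrite("pics/wrist1.png",f["frame"][:,:,::-1]); np.savez("pics/wrist1.npz",**f)
s=arm.get_state();print(s["clock"],s["tcp_pos"],s["force"])
```

```text
1.8583 [ 517.14608687 -278.46829321  269.84113642] [-0.19661568 -0.40236858  0.89052525]
```

View pics/wrist1.png

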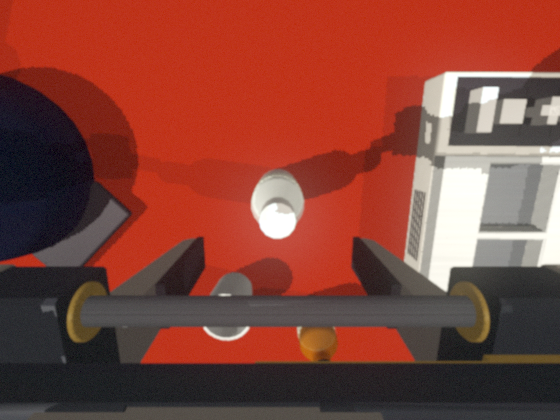

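The bottle is centred between the open fingers, with the cap's top face near (278,220). I'll measure it with a brightness mask.

Run:
```python
from h import *
np.set_printoptions(precision=1,suppress=True)
f=load("wrist1");im=f["frame"];c=cv2.resize(im[160:250,235:320],None,fx=6,fy=6,interpolation=cv2.INTER_CUBIC);cv2.imwrite("pics/crop4.png",c[:,:,::-1])
m=(im.min(2)>215).astype(np.uint8);m[:, :235]=0;m[:,320:]=0;m[:160]=0;m[250:]=0
n,l,st,ce=cv2.connectedComponentsWithStats(m)
for i in range(1,n):
    if st[i,4]>50: print(st[i],ce[i],plane(f,*ce[i],195))
```

```text
[ 252  191   44   47 1009] [273.7 219.7] [ 515.7 -281.8  195. ]
```

View pics/crop4.png

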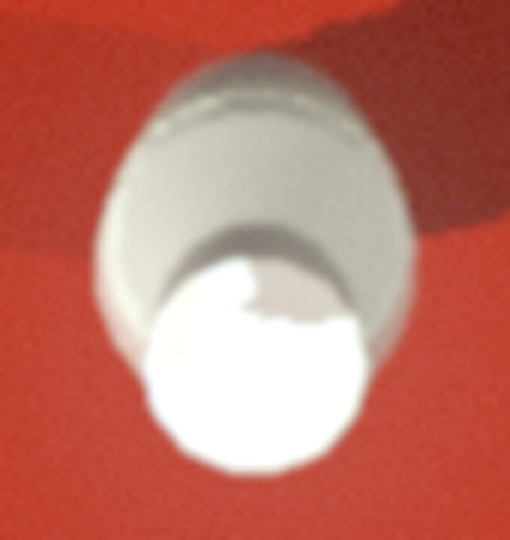

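Run:
```python
from h import *
from rig import arm
np.set_printoptions(precision=2,suppress=True)
f=load("wrist1");p=plane(f,277.4,220.1,195);print(p)
x,y=p[0],p[1]
assert np.hypot(x-517,y+279)<10
arm.move_linear(np.array([x,y,161.]),rot=quat(),feed=120)
print(arm.get_state()["force"])
arm.set_gripper(30,f_grip=40)
s=arm.get_state();print(s["clock"],s["width"],s["tcp_pos"],s["force"])
arm.move_linear(np.array([x,y,176.]),feed=60)
s=arm.get_state();print(s["clock"],s["width"],s["force"])
for n in ["side"]:
    f=arm.grab_frame(n); cv2.imwrite(f"pics/{n}2.png",f["frame"][:,:,::-1])
```

```text
[ 516.54 -278.67  195.  ]
[-0.66 -0.04 -0.01]
3.8417 32.17492813449973 [ 516.52 -278.76  160.96] [ 0.31 -0.74 -0.19]
4.2417 32.28599588865638 [-0.04  0.11 -3.74]
```

View pics/side2.png

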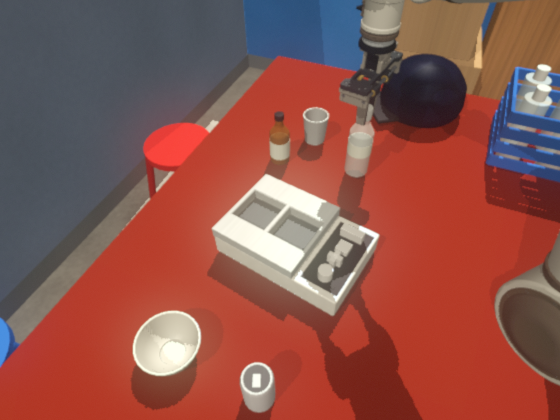

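Bottle is lifted (cap width 32 mm, about 0.38 kg). Now carrying it to the back pocket.

Run:
```python
from h import *
from rig import arm
np.set_printoptions(precision=2,suppress=True)
arm.move_linear(np.array([516.5,-278.7,280.]),feed=150)
B=[663.3,2.]
arm.move_linear(np.array([*B,280.]),feed=150)
arm.pause(0.3)
s=arm.get_state();print(s["clock"],s["width"],s["force"],s["tcp_pos"])
for n in ["side","scene"]:
    f=arm.grab_frame(n); cv2.imwrite(f"pics/{n}3.png",f["frame"][:,:,::-1]); np.savez(f"pics/{n}3.npz",**f)
```

```text
7.6917 32.41237495443305 [-0.77  0.09 -3.52] [663.26   1.85 280.03]
```

View pics/side3.png

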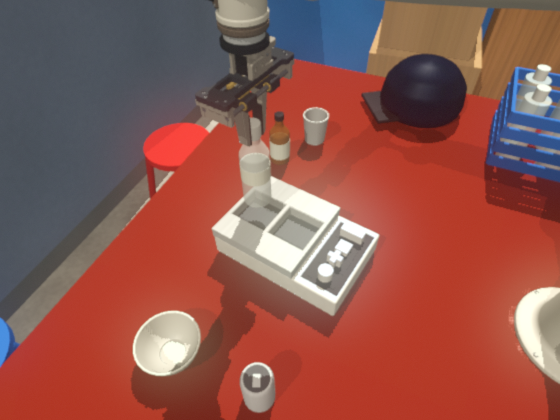

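View pics/scene3.png

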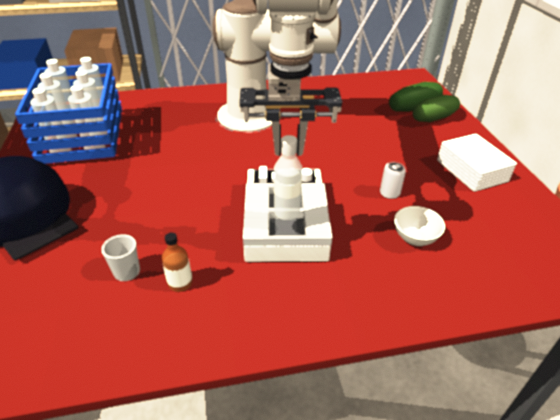

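The bottle hangs upright over the back pocket in both views: side (257,185), scene (288,190). I'll lower it onto the floor with a force stop. The floor should be met near TCP z = 221.

Run:
```python
from h import *
from rig import arm
np.set_printoptions(precision=2,suppress=True)
B=[663.3,2.]
arm.move_linear(np.array([*B,232.]),feed=80)
h=arm.move_linear(np.array([*B,216.]),feed=25,max_force=4)
s=arm.get_state();print(h,s["clock"],s["width"],s["force"],s["tcp_pos"])
for n in ["side","scene"]:
    f=arm.grab_frame(n); cv2.imwrite(f"pics/{n}4.png",f["frame"][120:330,180:380,::-1].repeat(2,0).repeat(2,1))
```

```text
True 9.0333 32.21122360747819 [ 0.18 -0.06  4.54] [663.42   1.77 220.76]
```

View pics/side4.png

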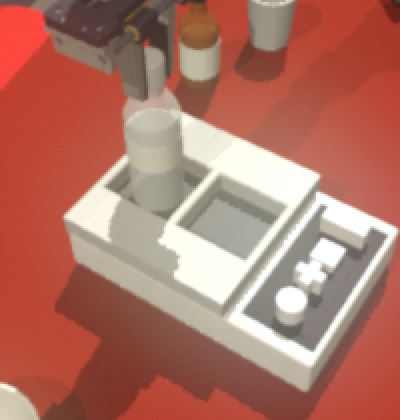

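View pics/scene4.png

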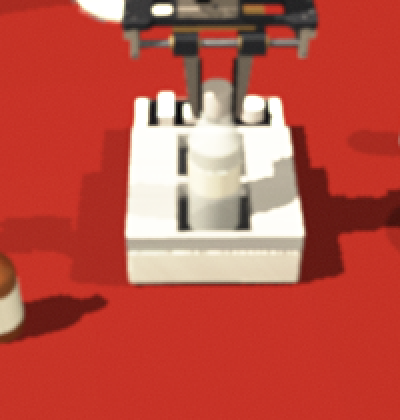

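The bottle meets the floor at z = 220.8, as predicted, and stands upright in the pocket. I'll release it and hover over the can.

Run:
```python
from h import *
from rig import arm
np.set_printoptions(precision=2,suppress=True)
arm.set_gripper(60)
arm.move_linear(np.array([663.3,2.,275.]),feed=120)
arm.movep(np.array([508.,335,190]),quat())
arm.set_gripper(92)
s=arm.get_state();print(s["clock"],s["width"],s["force"],s["tcp_pos"])
for n in ["side","wrist"]:
    f=arm.grab_frame(n); cv2.imwrite(f"pics/{n}5.png",f["frame"][:,:,::-1]);np.savez(f"pics/{n}5.npz",**f)
```

```text
12.3667 92.00794976244259 [0.35 0.46 0.5 ] [507.98 335.03 189.98]
```

View pics/side5.png

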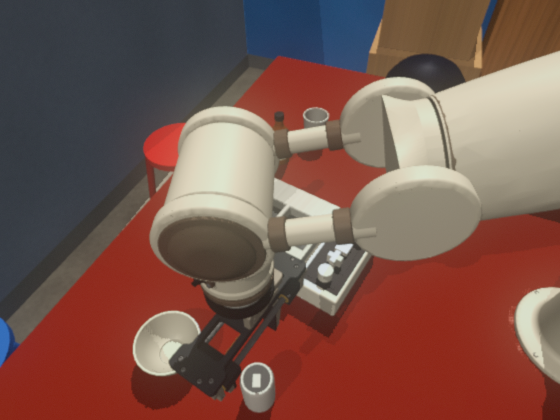

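View pics/wrist5.png

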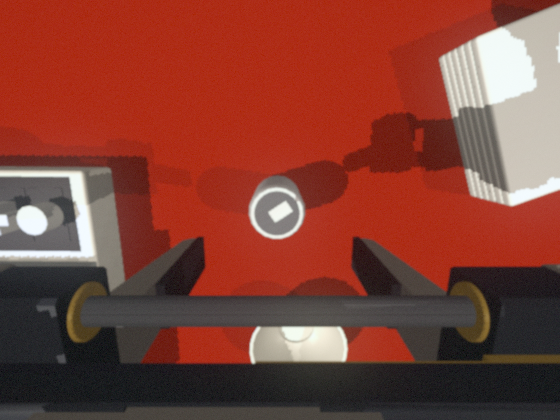

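The can's top ring is centred at about (277,211) and the bowl is well behind it at (298,345). Now grasp.

Run:
```python
from h import *
from rig import arm
np.set_printoptions(precision=2,suppress=True)
f=load("wrist5");p=plane(f,276.8,211.2,90);print(p,"dia",56.5/f["fx"]*(f["T"][2,3]-90))
x,y=p[:2]; assert np.hypot(x-507,y-335)<10
arm.move_linear(np.array([x,y,38.]),rot=quat(),feed=120)
arm.set_gripper(50,f_grip=35)
s=arm.get_state();print(s["clock"],s["width"],s["tcp_pos"],s["force"])
arm.move_linear(np.array([x,y,150.]),feed=120)
s=arm.get_state();print(s["clock"],s["width"],s["force"])
f=arm.grab_frame("scene"); cv2.imwrite("pics/scene6.png",f["frame"][:,:,::-1])
```

```text
[505.17 334.64  90.  ] dia 52.66296656426711
14.525 55.164011512531836 [505.2  334.64  38.05] [ 0.07 -0.09  1.22]
15.6083 55.347875697204735 [ 0.24 -0.05 -2.  ]
```

View pics/scene6.png

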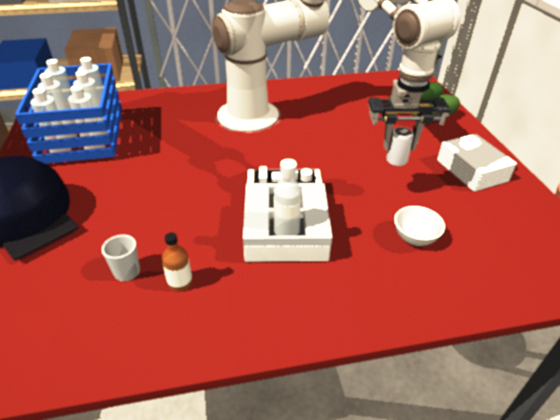

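The can is held and the bottle is standing in the back pocket at (288,205). Moving the can over the front pocket and lowering with a force stop.

Run:
```python
from h import *
from rig import arm
np.set_printoptions(precision=2,suppress=True)
F=[568.0,18.1]
arm.move_linear(np.array([505.2,334.6,160.]),feed=120)
arm.move_linear(np.array([*F,160.]),feed=150)
arm.move_linear(np.array([*F,109.]),feed=80)
h=arm.move_linear(np.array([*F,93.]),feed=25,max_force=4)
s=arm.get_state();print(h,s["clock"],s["width"],s["force"],s["tcp_pos"])
for n in ["side","scene"]:
    f=arm.grab_frame(n); cv2.imwrite(f"pics/{n}7.png",f["frame"][120:330,180:380,::-1].repeat(2,0).repeat(2,1))
```

```text
True 19.4833 55.128322334327954 [-0.08 -0.02  3.6 ] [568.24  18.02  97.88]
```

View pics/side7.png

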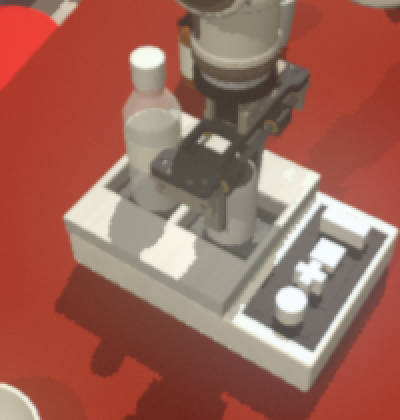

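View pics/scene7.png

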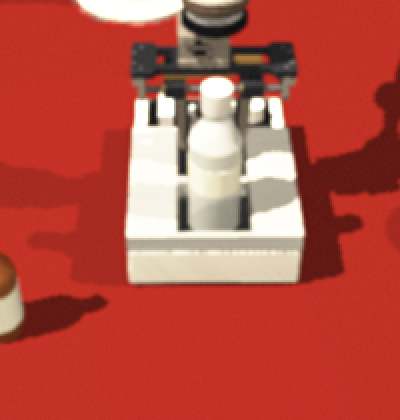

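The can is on the floor at z = 97.9, as predicted. Release it, close the gripper and hover over the keys.

Run:
```python
from h import *
from rig import arm
np.set_printoptions(precision=2,suppress=True)
arm.set_gripper(78)
arm.move_linear(np.array([568.,18.1,180.]),feed=120)
arm.movep(np.array([452.,0,160]),quat())
arm.set_gripper(0,f_grip=20)
s=arm.get_state();print(s["clock"],s["width"],s["force"],s["tcp_pos"])
for n in ["side","wrist"]:
    f=arm.grab_frame(n); cv2.imwrite(f"pics/{n}8.png",f["frame"][:,:,::-1]);np.savez(f"pics/{n}8.npz",**f)
```

```text
22.6667 0.8449841383571731 [-0.57  0.4   0.38] [451.99  -0.   159.98]
```

View pics/side8.png

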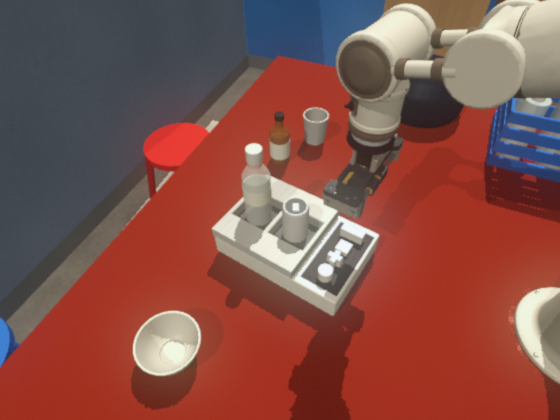

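View pics/wrist8.png

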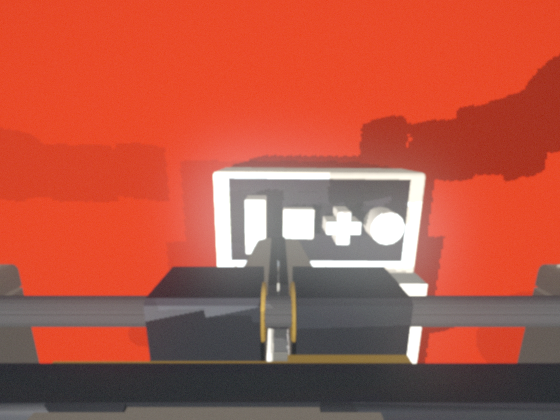

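Both drinks stand in their pockets: side view, bottle (257,190) and can (295,220). The wrist view shows the keys as long (255,225), square (298,222), cross (342,226) and round (385,226). Checking key positions and a zoom on the fingertips.

Run:
```python
from h import *
np.set_printoptions(precision=1,suppress=True)
f=load("wrist8");im=f["frame"];c=cv2.resize(im[160:280,205:435],None,fx=3.4,fy=3.4,interpolation=cv2.INTER_CUBIC);cv2.imwrite("pics/crop9.png",c[:,:,::-1])
for n,p,z in [("long",(256,224),84),("cross",(342,226),84),("round",(386,226),84),("sq",(298,222),68)]: print(n,plane(f,*p,z))
T=np.linalg.inv(f["T"]);q=T@np.array([452,0,160,1]);print("tcp px",f["fx"]*q[0]/q[2]+f["cx"],f["fy"]*q[1]/q[2]+f["cy"])
```

```text
long [452.1 -19.4  84. ]
cross [466.6  55.1  84. ]
round [473.   93.4  84. ]
sq [460.9  17.8  68. ]
tcp px 277.64611714084634 251.50868529509015
```

View pics/crop9.png

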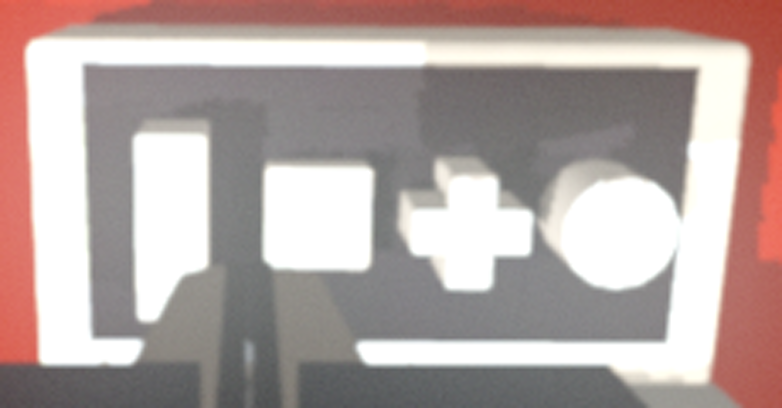

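Row positions agree with the first view within about 3 mm, and the closed fingers are about 36 mm wide, clear of the square key. Press slowly with a 14 N stop.

Run:
```python
from h import *
from rig import arm
np.set_printoptions(precision=2,suppress=True)
P=[454.7,-22.]
arm.move_linear(np.array([*P,92.]),rot=quat(),feed=100)
h=arm.move_linear(np.array([*P,63.5]),feed=10,max_force=14)
s=arm.get_state();print(h,s["clock"],s["force"],s["tcp_pos"])
f=arm.grab_frame("side"); cv2.imwrite("pics/side10.png",f["frame"][120:330,180:400,::-1].repeat(2,0).repeat(2,1))
arm.move_linear(np.array([*P,100.]),feed=40)
arm.move_linear(np.array([*P,170.]),feed=120)
s=arm.get_state();print(s["clock"],s["force"])
for n in ["side","wrist"]:
    f=arm.grab_frame(n); i=f["frame"]; i=i[120:330,180:400] if n=="side" else i[150:290,190:450]
    cv2.imwrite(f"pics/{n}11.png",cv2.resize(i,None,fx=3 if n=="wrist" else 2.8,fy=2.8,interpolation=cv2.INTER_CUBIC)[:,:,::-1])
```

```text
True 25.6 [-2.47 -0.04  7.36] [454.82 -22.04  70.83]
27.275 [ 0.54 -0.38 -0.14]
```

View pics/side11.png

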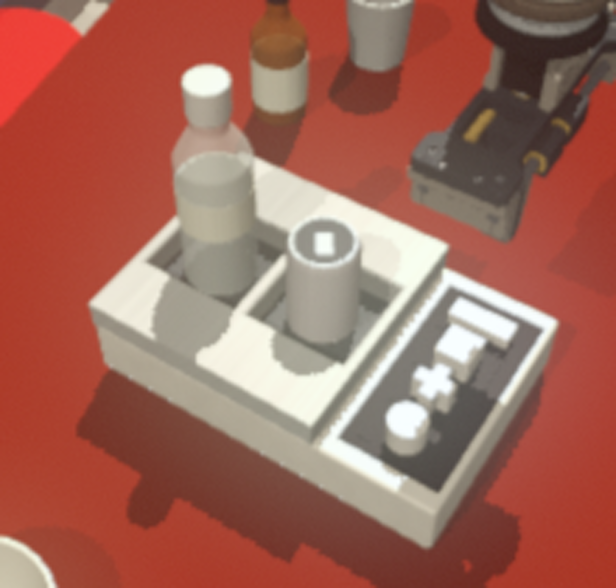

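View pics/wrist11.png

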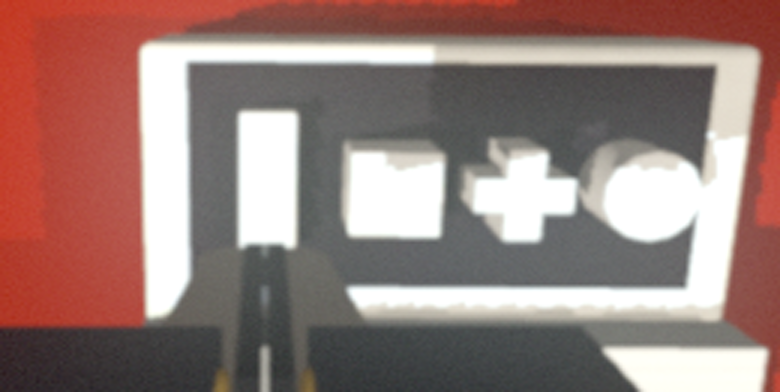

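The long key is now low with no side faces showing, and the square key stands as high as the cross and round keys. Both drinks are upright. I'll open the fingers clear and do a last bystander comparison before handing in.

Run:
```python
from h import *
from rig import arm
arm.move_linear(np.array([454.7,-22.,230.]),feed=120)
arm.set_gripper(20);arm.pause(0.3)
f=arm.grab_frame("scene");i=f["frame"].astype(int);o=load("scene0")["frame"].astype(int)
for n,(x,y,w,h) in dict(bowl=(390,203,58,45),sauce=(158,232,36,60),cup=(100,233,42,50)).items():
    print(n,np.abs(i-o)[y:y+h,x:x+w].mean())
cv2.imwrite("pics/scene12.png",f["frame"][:,:,::-1])
print(arm.get_state()["clock"],arm.get_state()["force"])
arm.hand_in()
```

```text
bowl 3.587100893997446
sauce 4.324845679012346
cup 3.9257142857142857
28.85 [-0.51104611  0.49364186  1.16448453]
the job is handed in; nothing more can be done
```

View pics/scene12.png

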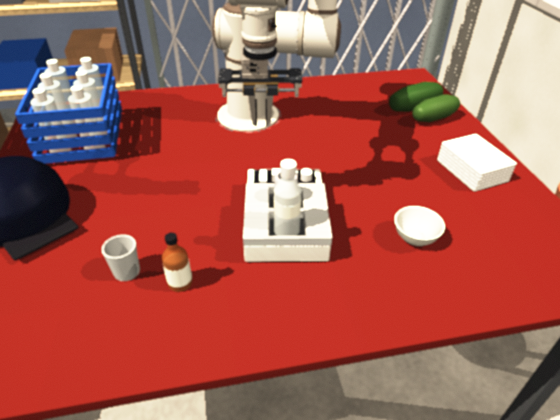

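I stood the bottle in the back pocket and then the can in the front one. Both were lowered until they touched the floor at the heights I expected. I then pressed the long key slowly with a 14 N limit. The stop triggered about 13 mm down, and I handed the job in at 28.9 s.

- **Keys and drinks:** the last close pictures show the long key staying down and the square, cross and round keys up, with both drinks upright.
- **Bystanders:** in the last scene picture the bowl, sauce bottle and cup look the same as at the start. The gripper was raised clear with its fingers slightly open.
- **What disagreed:** the scene and side cameras differed by up to about 10 mm in x for the bottle, so I used wrist-camera positions for both grasps. The two wrist views of the key row agreed within about 4 mm.
- **Not measured:** key travel was judged only from the pictures and the stopping height. The can measured about 53 mm across in the picture against 56 mm given, and the closed gripper read 55 mm.

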